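Unlock and restock the spice box

TASK

Put the loose spice tins away in the lockable spice box: take the winged key from its wooden stand, press it gently into the lock and turn it to and fro until it drops fully home, then turn it clockwise until its wing lies straight across the box. Draw both bolts fully in towards the key (one of them may stay blocked until the other has been drawn), slide the lid fully open, set every small round spice tin that is out on the worktop flat on the floor of the box, side by side, and slide the lid fully shut again. Leave the key in the lock and do not disturb the garlic, the big flat tin or the kitchen timer.

Things in the scene. Friction and masses are not known exactly. Their poses are not given: they have to be found in the camera images.
- spice_box: lockable wooden spice box, fixed; origin on the worktop under the lock axis, x from its front to its back, y to its left. Front: solid lock case, deck at z 118 mm, x -28 to 36, y -97 to 97, with the lock in the middle and a bolt on each side. Behind it the open-topped tin compartment (see tray). Two steel arms of the lid reach over the deck at y +/-94 (8 wide, top at z 134) and move with it
- lock (a point): centre of the lock's mouth, on top of the steel lock plate 124 mm above the worktop; axes of the box. Round mouth, 26 mm diameter, 12 mm deep; under it a turning barrel with a slot 28 x 9 mm, 14 mm deeper, hard to see: at the start the slot lies, from above, 37 to 72 degrees anticlockwise of the box's y axis.
- key: loose steel winged key, 68 mm tall, 80 g, upright in its stand; origin at the lower end of its bit, z up. Bit 22 (x) x 6 (y) x 26 mm (lowest 4 mm: 20 x 4), stop disc 32 diameter at z 26 to 31, wing 36 (x) x 10 (y) at z 38 to 68. Standing on the barrel, not dropped in, its origin is 12 mm below lock; fully home 26 mm below it. The same after a half turn
- key_wing (a point): middle of the key's wing, 55 mm above the key's origin: grip here across the 10 mm thickness; x along the wing. Once home, the key turns the barrel clockwise against 0.12 N m friction to a stop with the wing along the box's y axis (the bit has 0.14 rad play, so it may go up to 0.2 rad further); the bolts are free from about 10 degrees of barrel turn before the stop
- key_stand: wooden block 56 x 56 x 125 mm, fixed; origin under its centre. The key stands in a round hole of 28 mm diameter in its top, 27 mm deep, so the key's origin starts 99 mm above the worktop
- bolt_left (a joint): left bolt, slides along the box's y axis; 0 = out, holding the lid; grows to 0.022 m as it is drawn in to the right, towards the key. Friction 2 to 4 N. Blocked after about 2 to 4 mm while the key is not turned, and perhaps until the right bolt has been drawn fully in
- bolt_left_knob (a point): middle of the left bolt's round knob, 16 mm diameter, 18 mm tall, on a 10 mm stem; the point is 156 mm above the worktop, 9 mm below the knob's top; with the bolt out it is at box x 0, y 70 mm
- bolt_right (a joint): right bolt, the mirror image: grows to 0.022 m as it is drawn in to the left, towards the key; perhaps blocked until the left bolt has been drawn fully in (which of the two, if any, is blocked differs from start to start and cannot be seen)
- bolt_right_knob (a point): middle of the right bolt's round knob, same sizes as the left; with the bolt out it is at box x 0, y -70 mm
- lid (a joint): sliding lid; 0 = shut, grows to 0.108 m as it slides to the back of the box (box +x), fully open. About 1.5 N friction, stays where it is left. Held by both bolts until they are drawn
- lid_handle (a point): middle of the lid's bar handle: bar 60 mm long along the box's y axis, 10 mm thick along x, 12 mm tall, with its middle 152 mm above the worktop and 28 mm above the lid; at box x 68, y 0 when shut
- tray (a point): centre of the floor of the tin compartment, 74 mm above the worktop, 91 mm behind the lock axis; axes of the box. Inside, the compartment is 110 mm along x, 180 mm along y; its walls rise 44 mm above this floor, and the lid (6 mm thick) lies on them. Opened, the lid slides back over the rails behind the box
- spice_tin_a: small round steel spice tin, shut, 50 mm diameter, 40 mm tall, 60 to 120 g, loose, standing on the worktop; origin under its centre. Grip it across its diameter from above. May be absent
- spice_tin_b: another small round steel spice tin of the same size; may be absent
- spice_tin_c: another small round steel spice tin of the same size; may be absent
- garlic: garlic bulb, 50 mm, not to be moved
- tuna_tin: big flat tin, 86 mm diameter, 40 mm tall, not to be moved
- kitchen_timer: round white kitchen timer, 68 mm diameter, 60 mm tall, not to be moved

How it is judged:
By the outcome, as a careful person would: the job done as asked, in the order asked, and still so for the second after the job is handed in, with the robot touching nothing.
Of spice_tin_a, spice_tin_b, spice_tin_c only 2 to 3 are there at a start; the rules pass over those that are not, and their reading is None.
At some moment in a run one of spice_tin_a, spice_tin_b, spice_tin_c may be knocked a few centimetres aside while the robot is not near it.
It also fails if it takes over 210 s, if anything falls off the work surface, if the arm or the gripper's body presses on something with over 40 N, if the wrist force passes 120 N, or if a joint passes its speed limit or range.

ROBOT

A 6-joint arm with a two-finger parallel gripper is mounted at the origin on a cart in front of the work surface, level with it; the furniture and walls round the work are solid. World frame = base frame: x ahead of the robot, y to its left, z up, the work surface at z = 0. Lengths are in m, angles in rad, forces in N, time in s.
With the tool pointing down it reaches from about 0.35 to 1 m from the base axis. Payload 7.1 kg.
Tool frame: the origin (TCP) lies between the finger pads; the fingertips stand 22 mm ahead of it and the grasp point (between the pads) lies 3 mm ahead of it; z points along the fingers, y is the line along which they close (so a half turn about z gives the same grasp; the last joint's range is limited). The gripper opens to 85 mm and grips with 20 to 120 N. Pads are 22 mm wide; open, the fingers measure 114 mm over their backs; the gripper's body (76 mm by 85 mm) begins 54 mm behind the grasp point. The pads swing forward as they close: fully open they stand 13 mm farther back than shut.
Start: joints at [-1.213, 0.423, 1.63, -0, 1.089, -0.019], TCP at [0.23, -0.581, 0.253] pointing down, gripper open.
Joint ranges: [-3, 3], [-0.9, 2.11], [0.09, 2.58], [-1.31, 4.45], [0.11, 2.69], [-2.54, 2.54]. Speed limits (rad/s): [2.39, 2.39, 3.01, 3.14, 3.14, 3.14].

INTERFACE

Orientations are given as a rotation vector (axis times angle).
In Python, from rig import manip gives the robot as it stands. The module is installed in compiled form; this text tells all that it offers. Calls block until the motion is done:
- manip.move_to(position, orientation): joint-space move of the TCP to a pose.
- manip.servo_line(position, orientation=None, rate=0.15): straight line of the TCP; orientation=None keeps the orientation; rate is the mean speed in m/s.
- manip.set_joints(angles): joint-space move.
- manip.command_gripper(opening, f_grip=None): finger opening in m; f_grip is the grip in N (None keeps the last); returns when the fingers have stopped.
- manip.hold(seconds).
- manip.solve_ik(position, orientation): joint angles nearest the present ones, or None.
- manip.camera(name): name is "scene" or "top" or "wrist"; returns a dict with "image" (384x512x3 uint8, red, green, blue), "fx", "fy", "cx", "cy" (pixels), "k1" (the pictures are not rectified: a ray, as slopes to the right and down, at radius r is drawn at 1 + k1 r^2 times it, then the intrinsics apply), "cam_to_world" (4x4, takes a point from camera to world coordinates); the wrist camera has in their place "mount" (4x4, takes a point from camera to tool coordinates, whose origin is the TCP and whose axes are the flange's). Camera axes: x right, y down, z forward; pixel columns grow to the right and rows downward; lengths in m; the calibration is good to about 2 mm. A picture is of the moment at which its call begins: read the wrist's pose just before it. There is no depth.
A pose or a line that the arm cannot do raises manip.IKError and nothing moves.
- manip.sign_off(): hands the job in; it is judged then, once.
Readings, each from a call of its own:
- manip.get_time(): time.
- manip.get_joint_positions(): joint angles.
- manip.get_joint_vel(): joint speeds.
- manip.get_tau(): joint torques, N m.
- manip.get_position(): TCP position.
- manip.get_ee_rot(): TCP orientation.
- manip.get_contact_force(): force on the tool from outside, world axes, zero at the start.
- manip.get_torque(): the same for the moment, N m.
- manip.get_width(): finger opening in m.
- manip.get_grip_force(): force on a finger pad.
Only numpy, scipy, OpenCV 4.12 (cv2) and the standard library are available. Lean on these libraries where they do the work, as an engineer would, in place of code of your own. Each camera call takes 0.05 s, during which the arm holds its last target. There are 200 camera calls.

## Working session

There is one attempt and no reset: what is moved stays moved. The work goes in short steps, each a Python script; the robot and the scene stay as the last script left them, time stands still between calls to the robot, and variables do not carry over. Pictures are saved under pics/ and viewed, at most 14 in all, crops included, and the job is handed in when it is done.

```bash
ls; mkdir -p pics; cat > h.py <<'E'
import numpy as np, cv2
from scipy.spatial.transform import Rotation as R
from rig import manip as m
def snap(name,fn=None):
    p=np.array(m.get_position()); r=np.array(m.get_ee_rot())
    c=dict(m.camera(name))
    if "mount" in c:
        T=np.eye(4);T[:3,:3]=R.from_rotvec(r).as_matrix();T[:3,3]=p
        c["cam_to_world"]=T@np.array(c["mount"])
    c["cam_to_world"]=np.array(c["cam_to_world"])
    if fn: cv2.imwrite(fn,c["image"][:,:,::-1])
    c["image"]=np.array(c["image"])
    return c
def pix2w(c,u,v,z):
    xd=np.array([(u-c["cx"])/c["fx"],(v-c["cy"])/c["fy"]]);x=xd.copy()
    for _ in range(30): x=xd/(1+c["k1"]*(x@x))
    T=c["cam_to_world"];d=T[:3,:3]@np.array([x[0],x[1],1]);o=T[:3,3]
    return o+d*(z-o[2])/d[2]
def w2pix(c,P):
    T=np.linalg.inv(c["cam_to_world"]);q=T[:3,:3]@np.array(P)+T[:3,3];s=q[:2]/q[2]
    s=s*(1+c["k1"]*(s@s));return np.array([s[0]*c["fx"]+c["cx"],s[1]*c["fy"]+c["cy"]])
def down(yaw):
    "tool z down, tool x at world angle yaw"
    return (R.from_euler('z',yaw)*R.from_euler('x',np.pi)).as_rotvec()
E
python3 - <<'E'
from h import *
for n in("scene","top"):
    c=snap(n); im=cv2.resize(c["image"][:,:,::-1],(800,600),interpolation=cv2.INTER_CUBIC); cv2.imwrite(f"pics/{n}0.png",im)
    print(n,c["cam_to_world"][:3].round(3).tolist(),c["fx"],c["k1"])
print(R.from_rotvec(m.get_ee_rot()).as_matrix().round(2), m.get_time())
E
```

```text
pics
scene [[-0.497, -0.51, 0.702, -0.192], [-0.868, 0.3, -0.396, 0.527], [-0.008, -0.806, -0.592, 0.62]] 379.6031101065151 0.009376398580226803
top [[0.011, -0.995, 0.096, 0.315], [-1.0, -0.009, 0.016, 0.184], [-0.015, -0.096, -0.995, 1.148]] 405.1380235579359 -0.06886707642163492
[[ 0.93  0.37 -0.  ]
 [ 0.37 -0.93  0.  ]
 [ 0.   -0.   -1.  ]] 0.1
```

View pics/top0.png

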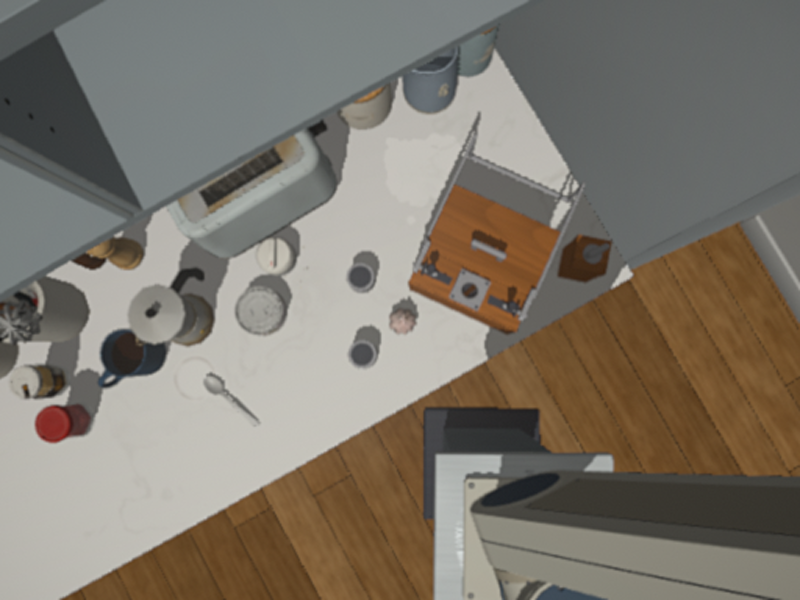

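View pics/scene0.png

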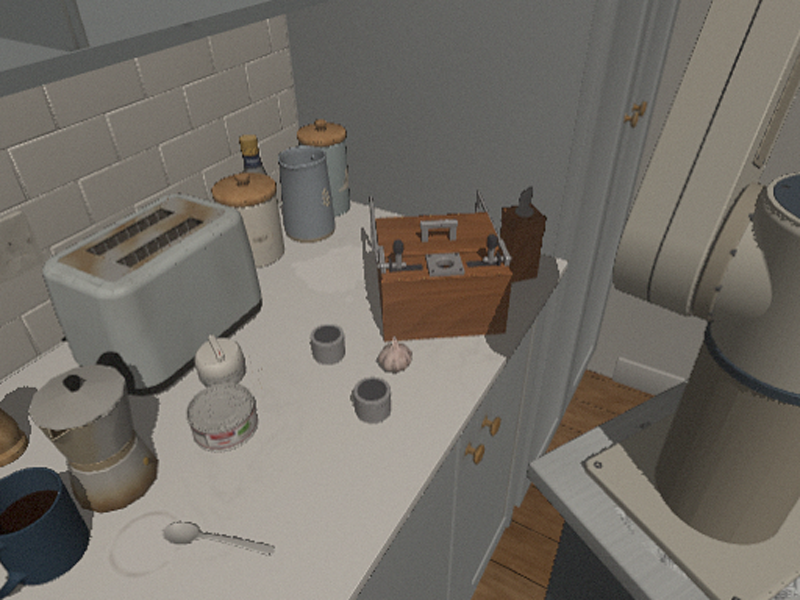

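The top view shows tins at about (361,278) and (363,352), and the lock at (470,289). The handle is at (489,244), the stand at (592,253), the garlic at (402,319), the timer at (275,255) and the tuna at (261,310). I see only two tins.

```bash
python3 - <<'E'
from h import *
t=snap("top"); s=snap("scene")
k=.64
for n,u,v,z in [("lock",470,289,.124),("handle",489,243,.158),("knobL",432,267,.160),("knobR",513,296,.160),("cornerFL",411,283,.118),("cornerFR",518,331,.118),("wing",592,253,.167),("standtop",592,252,.125),("tinA",361,278,.04),("tinB",363,353,.04),("garlic",402,319,.03),("tuna",261,310,.04),("timer",275,255,.06)]:
    print(n,pix2w(t,u*k,v*k,z).round(4))
for n,u,v,z in [("lock",445,264,.124),("handle",439,226,.152),("tinA",327,332,.04),("tinB",373,386,.04),("wingtop",530,188,.167)]:
    print("s",n,pix2w(s,u*k,v*k,z).round(4))
c=t["image"][130:250,230:410,::-1]; cv2.imwrite("pics/tcrop.png",cv2.resize(c,(800,533),interpolation=cv2.INTER_CUBIC))
E
```

```text
lock [0.4303 0.1077 0.124 ]
handle [0.5    0.0803 0.158 ]
knobL [0.4605 0.1703 0.16  ]
knobR [0.4158 0.043  0.16  ]
cornerFL [0.44  0.204 0.118]
cornerFR [0.3629 0.0291 0.118 ]
wing [ 0.4841 -0.0808  0.167 ]
standtop [ 0.493  -0.0922  0.125 ]
tinA [0.4576 0.294  0.04  ]
tinB [0.3255 0.2881 0.04  ]
garlic [0.3864 0.2209 0.03  ]
tuna [0.3991 0.4704 0.04  ]
timer [0.4944 0.4438 0.06  ]
s lock [0.4233 0.1085 0.124 ]
s handle [0.4829 0.082  0.152 ]
s tinA [0.4629 0.2916 0.04  ]
s tinB [0.3274 0.2836 0.04  ]
s wingtop [ 0.4901 -0.103   0.167 ]
```

View pics/tcrop.png

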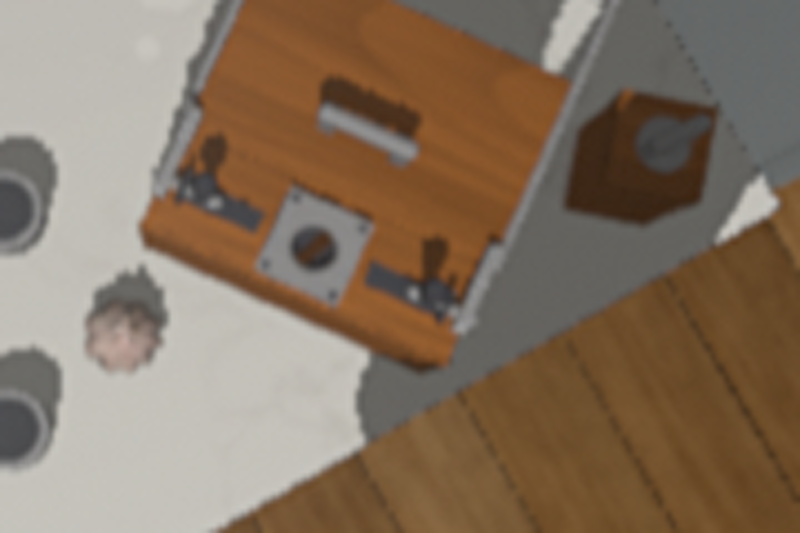

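The crop shows the lock mouth at (313,248), with its slot faintly visible running lower-left to upper-right. The key's disc is at (663,145), its wing pointing to the upper right. A tall cabinet stands right of the stand, so I tuck the arm in, swing left and look from near.

```bash
python3 - <<'E'
from h import *
t=snap("top")
for u,v,z in [(630,265,0),(497,50,0),(800,190,0),(490,355,0)]: print(pix2w(t,u*.64,v*.64,z).round(3))
a=np.arctan2(-.581,.23)
q=m.solve_ik([.40*np.cos(a),.40*np.sin(a),.42],m.get_ee_rot()); print(q)
m.set_joints(q)
q=np.array(q); q[0]=0.2; m.set_joints(q)
m.move_to([.40,.06,.36],down(-.4)); print(m.get_joint_positions(),m.get_position(),m.get_time())
c=snap("wrist","pics/w1.png"); print(c["mount"], c["fx"],c["k1"])
E
```

```text
[ 0.491 -0.196  0.   ]
[0.905 0.047 0.   ]
[ 0.639 -0.528  0.   ]
[0.325 0.062 0.   ]
[-1.22359724e+00 -1.05720865e-01  1.87883689e+00 -1.93117535e-05
  1.36916774e+00 -2.96309248e-02]
[ 1.19092882e-01 -4.70299013e-02  1.96010935e+00  2.51111319e-05
  1.22823990e+00  2.08958176e+00] [0.40008401 0.05986524 0.36012192] 5.0583
[[ 7.19295413e-04 -9.59986498e-01 -2.80045364e-01  6.97133551e-02]
 [ 9.99999592e-01  8.43334814e-04 -3.22429602e-04 -1.10970965e-03]
 [ 5.45700070e-04 -2.80045018e-01  9.59986714e-01 -1.20872643e-01]
 [ 0.00000000e+00  0.00000000e+00  0.00000000e+00  1.00000000e+00]] 300.2389044731382 -0.04181784281959667
```

View pics/w1.png

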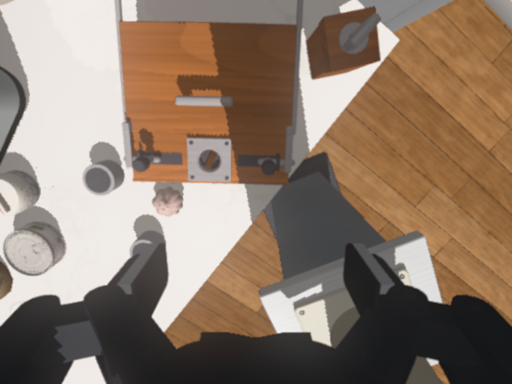

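The wrist view shows the lock mouth at (209,160), the plate corners at about (187,138) to (231,182), and the handle at (176..232,101). The key disc is at (353,38), with the wing pointing up-right at about yaw 1.95. Next are close-ups of the lock and the key at the grasp yaw.

```bash
python3 - <<'E'
from h import *
m.move_to([.425,.108,.27],down(1.95)); a=snap("wrist","pics/l.png")
m.servo_line([.425,.108,.33]); m.servo_line([.485,-.085,.33]); m.servo_line([.485,-.085,.29]); b=snap("wrist","pics/k.png")
cv2.imwrite("pics/lk.png",np.hstack([cv2.resize(x["image"][:,:,::-1][40:340,106:406],(400,400),interpolation=cv2.INTER_CUBIC) for x in(a,b)]))
import pickle; pickle.dump((a,b),open("lk.pkl","wb")); print(m.get_position(),m.get_joint_positions(),m.get_contact_force())
E
```

```text
[ 0.48539307 -0.08478584  0.29070152] [-1.97098263e-01  1.80497241e-01  1.88046120e+00  3.09151399e-05
  1.07995368e+00 -5.76837222e-01] [-0.04556047 -0.64029988  0.37296308]
```

View pics/lk.png

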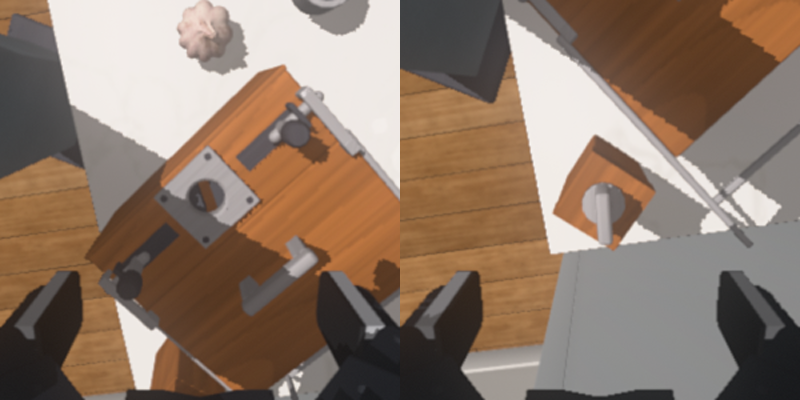

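```bash
python3 - <<'E'
from h import *
import pickle
a,b=pickle.load(open("lk.pkl","rb"))
A=cv2.resize(a["image"][150:230,220:300,::-1],(400,400),interpolation=cv2.INTER_CUBIC)
A=cv2.convertScaleAbs(A,alpha=1.5)
B=cv2.resize(b["image"][150:230,220:300,::-1],(400,400),interpolation=cv2.INTER_CUBIC)
cv2.imwrite("pics/z.png",np.hstack([A,B]))
E
```

```text
(no output)
```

View pics/z.png

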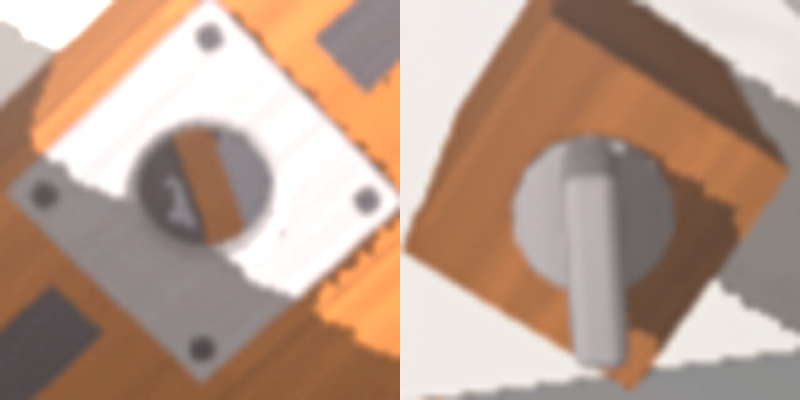

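The zoom shows the slot clearly as a brown strip, its axis running from (197,139) to (226,238) in the left half. The plate's screws are at (210,37), (367,200), (202,349) and (44,195). In the right half, the wing's top face runs from (590,176) to (602,361) and the disc centre is at (594,214).

```bash
python3 - <<'E'
from h import *
import pickle
a,b=pickle.load(open("lk.pkl","rb"))
P=lambda c,x,y,z: pix2w(c,220+(x+.5)/5-.5,150+(y+.5)/5-.5,z)
h=[P(a,*q,.124) for q in [(210,37),(367,200),(202,349),(44,195)]]
print("lock holes mean",np.mean(h,0),"mouth",P(a,203,184,.124))
for i in range(4):
    d=h[(i+1)%4]-h[i]; print(np.hypot(*d[:2]),np.arctan2(d[1],d[0]))
s=P(a,197,139,.112),P(a,226,238,.112);d=s[0]-s[1];print("slot",np.arctan2(d[1],d[0]),np.mean(s,0),np.hypot(*d[:2]))
w=P(b,190,176,.167),P(b,202,361,.167);d=w[0]-w[1];print("wing",np.arctan2(d[1],d[0]),np.mean(w,0),np.hypot(*d[:2]))
print("disc",P(b,194,214,.130))
# handle ends, knobs (top centre) from lk panel
Q=lambda x,y,z: pix2w(a,106+x*.75,40+y*.75,z)
print("knobL",Q(295,130,.165),"knobR",Q(130,274,.165))
print(m.get_tau())
E
```

```text
lock holes mean [0.4297459  0.10945905 0.124     ] mouth [0.42830369 0.1116713  0.124     ]
0.04202897877254236 -0.4245684703197597
0.0422244152952108 -1.9930625993908138
0.0421443872245586 2.717644148377247
0.042250435362308734 1.1457972931857987
slot 2.2315660731803146 [0.43158481 0.10849518 0.112     ] 0.020522525504555373
wing 2.0161280375469026 [ 0.48996918 -0.08992986  0.167     ] 0.03330094826612096
disc [ 0.49016854 -0.09047688  0.13      ]
knobL [0.45598494 0.17503544 0.165     ] knobR [0.39899397 0.05724857 0.165     ]
[ 3.62614752e-02 -3.92075622e+01 -2.72420597e+01  1.39984866e-03
  2.16848165e-02  8.89398561e-04]
```

```bash
cat >> h.py <<'E'
LOCK=np.array([.4297,.1095]); BY=-.4245
def box(x,y): return LOCK+np.array([x*np.cos(BY)-y*np.sin(BY),x*np.sin(BY)+y*np.cos(BY)])
def F(): return np.array(m.get_contact_force())
E
python3 - <<'E'
from h import *
m.command_gripper(.045,60)
m.servo_line([.490,-.090,.29],down(2.016)); m.servo_line([.490,-.090,.159],rate=.08)
print(F()); m.command_gripper(0,60); print(m.get_width(),m.get_grip_force(),F(),m.get_position())
m.servo_line([.490,-.090,.26],rate=.08)
print(F(),m.get_width())
m.servo_line([*LOCK,.26],down(2.23)); m.servo_line([*LOCK,.205],rate=.08)
c=snap("wrist"); cv2.imwrite("pics/i.png",cv2.resize(c["image"][150:380,156:356,::-1],(522,600),interpolation=cv2.INTER_CUBIC)); print(m.get_time(),F(),m.get_width())
import pickle; pickle.dump(c,open("i.pkl","wb"))
E
```

```text
[ 0.33152556 -0.34152212  0.2391403 ]
0.009303824683604661 59.314507842063904 [-1.51275482  0.64069408  4.5462107 ] [ 0.49013341 -0.09003859  0.15929144]
[-0.35759437  0.45207323 -0.34441263] 0.008895119149587759
16.3833 [-0.12645543  0.11915864 -0.76528078] 0.00898523578188084
```

View pics/i.png

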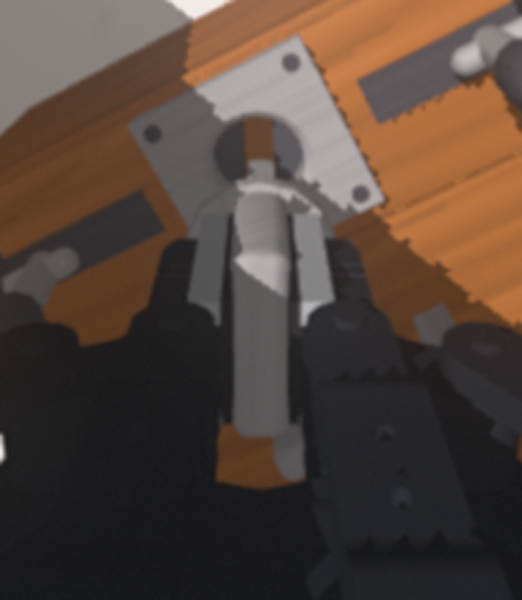

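The picture shows the key held upright, its bit at (261,165), directly in line with the mouth (259,150) and with the slot parallel to it. Next is a guarded descent.

```bash
cat >> h.py <<'E'
def lower(z0,z1,lim,xy=LOCK,step=.001,rate=.02):
    z=z0
    while z>z1:
        z-=step; m.servo_line([*xy,z],rate=rate); f=F()
        if f[2]>lim or np.hypot(f[0],f[1])>lim: break
    return z,F()
E
python3 - <<'E'
from h import *
m.servo_line([*LOCK,.188],rate=.05)
print(lower(.188,.157,5)); print(m.get_position(),m.get_torque(),m.get_width(),m.get_time())
E
```

```text
(0.15699999999999997, array([-6.01616784, -1.90763046, 20.53935165]))
[0.42990305 0.10956587 0.15822968] [-0.27203302  0.92153793 -0.01553846] 0.009210476195706295 24.625
```

It dropped straight home with no search needed: TCP z is 158 mm, as calculated. Now I turn it clockwise.

```bash
python3 - <<'E'
from h import *
y=2.23; z=.1585
while y>1.146-.16:
    y-=.04
    m.servo_line([*LOCK,z],down(y),rate=.05); t=m.get_torque(); f=F()
    print(round(y,2),np.round(t,2),f.round(1),round(m.get_width(),4))
    if abs(t[2])>.6: break
    if np.linalg.norm(f)>35: break
print(m.get_time(),R.from_rotvec(m.get_ee_rot()).as_matrix()[:2,0],m.get_position())
E
```

```text
2.19 [0.03 0.   0.02] [-0.2  0.3 -1. ] 0.0093
2.15 [-0.01 -0.03 -0.02] [ 0.5 -0.5 -0.2] 0.0088
2.11 [ 0.01 -0.1   0.01] [ 0.8  0.2 -1.4] 0.0091
2.07 [-0.04 -0.18  0.1 ] [ 0.6  0.  -2.4] 0.0088
2.03 [ 0.04 -0.28  0.03] [ 1.3 -0.2 -3.6] 0.0093
1.99 [ 0.05 -0.34  0.11] [ 2.3 -0.1 -4.1] 0.009
1.95 [ 0.13 -0.47  0.1 ] [ 2.5  0.8 -4.9] 0.0093
1.91 [ 0.12 -0.57  0.09] [ 2.7  1.2 -5.8] 0.0091
1.87 [ 0.06 -0.62  0.08] [ 3.2  2.  -5.8] 0.0093
1.83 [ 0.1  -0.68  0.14] [ 3.7 -0.7 -5.3] 0.0093
1.79 [ 0.12 -0.82  0.12] [ 3.8  0.7 -5.8] 0.0086
1.75 [ 0.11 -1.01  0.15] [ 4.6  1.2 -6.3] 0.0088
1.71 [ 0.15 -1.01  0.09] [ 5.  -0.3 -5.7] 0.0088
1.67 [ 0.14 -1.1   0.1 ] [ 4.7  0.7 -5.7] 0.0091
1.63 [ 0.08 -1.08  0.1 ] [ 4.5  0.8 -5.5] 0.0092
1.59 [ 0.14 -1.03  0.09] [ 4.7  0.1 -5.6] 0.0091
1.55 [ 0.07 -1.12  0.15] [ 4.8  0.7 -5.5] 0.009
1.51 [ 0.03 -1.09  0.12] [ 5.3  0.7 -6.4] 0.0092
1.47 [ 0.06 -1.18  0.06] [ 5.8 -0.2 -5.5] 0.0089
1.43 [-0.   -1.24  0.09] [ 7.   0.1 -6.4] 0.0084
1.39 [-0.02 -1.26  0.12] [ 5.8 -0.2 -6.3] 0.0089
1.35 [-0.07 -1.27  0.11] [ 6.  -1.3 -6.5] 0.0092
1.31 [-0.01 -1.27  0.13] [ 5.6  0.2 -5.9] 0.009
1.27 [-0.13 -1.34  0.15] [ 6.1 -1.6 -5.6] 0.009
1.23 [-0.14 -1.35  0.11] [ 6.  -0.4 -5.7] 0.0091
1.19 [-0.17 -1.38  0.11] [ 6.3 -1.2 -6.5] 0.0091
1.15 [-0.23 -1.43  0.12] [ 5.8 -1.1 -6.5] 0.0088
1.11 [-0.23 -1.44  0.07] [ 6.7 -1.8 -7.1] 0.0089
1.07 [-0.32 -1.53  0.1 ] [ 6.7 -1.3 -6.9] 0.009
1.03 [-0.31 -1.51  0.14] [ 8.  -1.8 -6.5] 0.0091
0.99 [-0.4  -1.57  0.09] [ 8.  -2.3 -6. ] 0.009
0.95 [-0.45 -1.62  0.12] [ 7.8 -2.4 -6.6] 0.0092
32.625 [0.58008324 0.81455594] [0.43098909 0.10931886 0.15885341]
```

```bash
python3 - <<'E'
from h import *
for y in (.97,1.0): m.servo_line([*LOCK,.1588],down(y),rate=.05); print(m.get_torque(),F())
m.command_gripper(.06); print(F(),m.get_torque())
m.servo_line([*LOCK,.27],rate=.1)
c=snap("wrist"); cv2.imwrite("pics/j.png",cv2.resize(c["image"][100:260,150:370,::-1],(800,582),interpolation=cv2.INTER_CUBIC))
import pickle; pickle.dump(c,open("j.pkl","wb"))
print(m.get_time(),F())
E
```

```text
[-0.39730366 -1.31710466  0.08750162] [ 6.99230186 -2.03073792 -3.72393433]
[-0.21001008 -1.17080817  0.06540841] [ 5.81018534 -1.99940515 -2.46778631]
[ 0.0569338  -0.19162891  0.30017026] [-0.00587633 -0.03176849 -0.00656709]
34.9667 [1.21954341 0.62809636 0.00535311]
```

View pics/j.png

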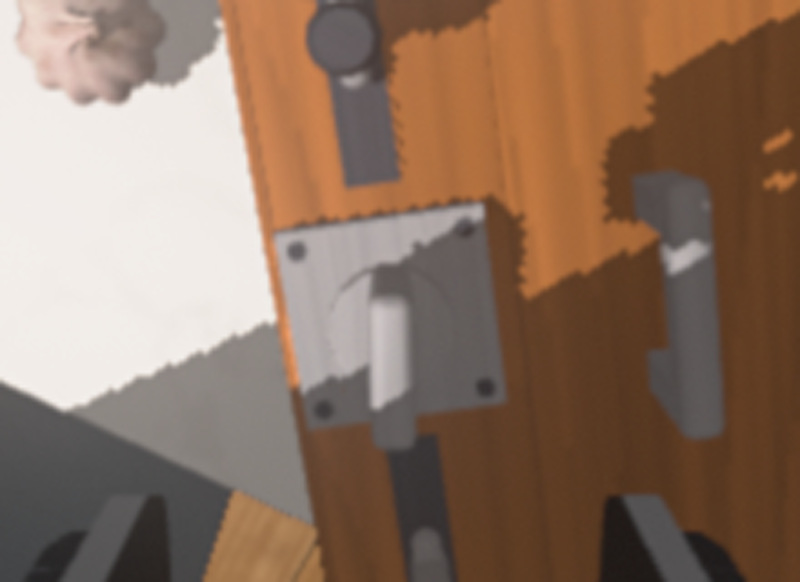

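The picture shows the key fully down with its disc on the plate. The wing lies about 6° past the box's y axis, within the allowed play. Now the bolts.

```bash
cat >> h.py <<'E'
BYY=BY+np.pi/2
def draw(s):
    y=.070; m.servo_line([*box(0,s*y),.25],down(BYY)); m.command_gripper(.04)
    m.servo_line([*box(0,s*y),.161],rate=.1); m.command_gripper(0,40)
    print("w",m.get_width(),F()); u=np.array([-np.sin(BY),np.cos(BY)])
    while y>.0465:
        y-=.0015; m.servo_line([*box(0,s*y),.161],rate=.03); f=F()[:2]@u*s
        print(round(.07-y,4),round(f,1),end="; ")
        if f>14: break
    d=.070-y; print("\nend",d,np.array(m.get_position())[:2]-box(0,s*y),m.get_time())
    m.command_gripper(.04); m.servo_line([*box(0,s*y),.25],rate=.12); return d
E
python3 - <<'E'
from h import *
print(draw(1)); 
E
```

```text
w 0.014131649544702049 [ 3.61646783 -4.05042756  2.84759303]
0.0015 0.1; 0.003 1.2; 0.0045 1.4; 0.006 0.2; 0.0075 0.9; 0.009 1.9; 0.0105 2.4; 0.012 1.6; 0.0135 1.2; 0.015 1.2; 0.0165 0.7; 0.018 2.4; 0.0195 2.3; 0.021 0.7; 0.0225 2.7; 0.024 7.2; 
end 0.02400000000000002 [0.00191778 0.00130311] 41.325
0.02400000000000002
```

```bash
python3 - <<'E'
from h import *
print(draw(-1))
c=snap("wrist"); m.servo_line([*box(.0,0),.30],down(BYY)); c=snap("wrist"); cv2.imwrite("pics/b.png",cv2.resize(c["image"][:300,100:420,::-1],(640,600)))
E
```

```text
w 0.014209719494480442 [ 2.71739152 -1.96339601  4.19447925]
0.0015 1.5; 0.003 1.7; 0.0045 1.0; 0.006 2.0; 0.0075 1.7; 0.009 0.1; 0.0105 1.5; 0.012 0.7; 0.0135 1.2; 0.015 0.6; 0.0165 1.3; 0.018 1.1; 0.0195 1.0; 0.021 0.7; 0.0225 5.1; 0.024 13.7; 
end 0.02400000000000002 [ 0.00047748 -0.00146863] 49.1167
0.02400000000000002
```

View pics/b.png

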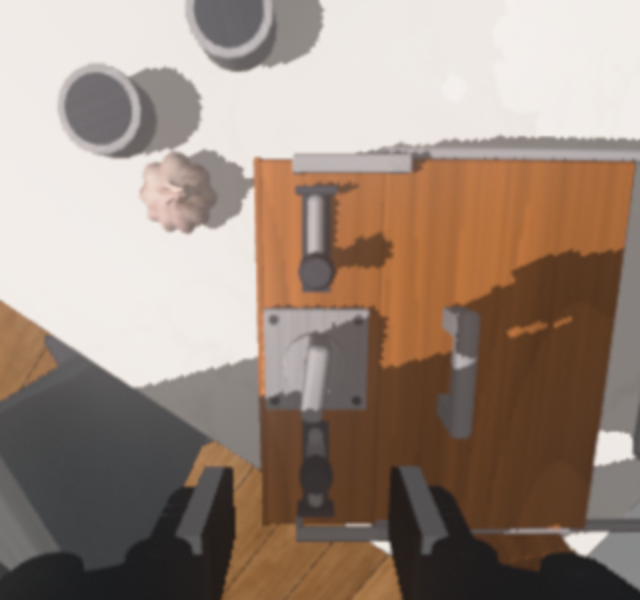

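Both knobs are now drawn in, at (316,270) and (315,475). Next is the lid.

```bash
python3 - <<'E'
from h import *
u=np.array([np.cos(BY),np.sin(BY)])
m.servo_line([*box(.068,0),.25],down(BYY)); m.command_gripper(.04)
m.servo_line([*box(.068,0),.157],rate=.1); m.command_gripper(0,50); print(m.get_width(),F())
x=.068
while x<.068+.110:
    x+=.003; m.servo_line([*box(x,0),.157],rate=.06); f=-F()[:2]@u
    if f>12: break
print(x-.068,f,m.get_width(),m.get_position()-np.array([*box(x,0),.157]))
m.command_gripper(.04); m.servo_line([*box(x,0),.26],rate=.12)
m.servo_line([*box(.0,.03),.36],down(BYY)); c=snap("wrist"); cv2.imwrite("pics/o.png",c["image"][:,:,::-1]); print(m.get_time())
import pickle; pickle.dump(c,open("o.pkl","wb"))
E
```

```text
0.008933686406550803 [ 4.4051082  -3.96050467  1.08370431]
0.1110000000000001 7.9066325018064845 0.008800603335121476 [-0.00130781  0.00080279  0.00066803]
65.7083
```

View pics/o.png

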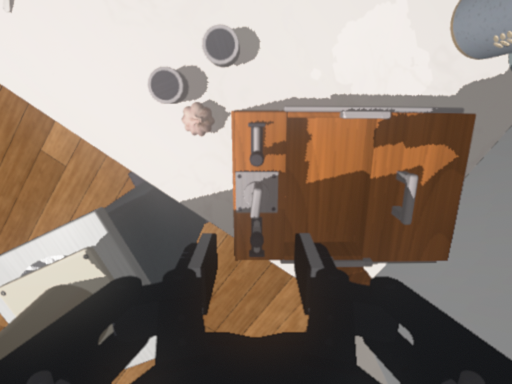

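The lid is open with the compartment clear. The tins are at (221,45) and (167,85), with the garlic at (198,119). The third tin is absent.

```bash
python3 - <<'E'
from h import *
import pickle
c=pickle.load(open("o.pkl","rb"))
def find(c,u,v):
    u,v=int(u),int(v); g=cv2.GaussianBlur(cv2.cvtColor(c["image"],cv2.COLOR_RGB2GRAY),(3,3),0)
    k=cv2.HoughCircles(g[max(v-45,0):v+45,max(0,u-45):u+45],cv2.HOUGH_GRADIENT,1.5,100,param1=120,param2=15,minRadius=12,maxRadius=40)
    return None if k is None else (k[0,0,0]+max(0,u-45),k[0,0,1]+max(v-45,0),k[0,0,2])
for u,v in((221,45),(167,85)):
    k=find(c,u,v); print(k,pix2w(c,u,v,.04),pix2w(c,*k[:2],.04) if k else"")
A=pix2w(c,221,45,.04)
m.move_to([A[0],A[1],.30],down(BYY)); d=snap("wrist"); e=w2pix(d,A); print(e,find(d,*e))
cv2.imwrite("pics/ta.png",d["image"][:,:,::-1]); pickle.dump(d,open("ta.pkl","wb"))
E
```

```text
(np.float32(220.25), np.float32(44.25), np.float32(15.0)) [0.46148869 0.2955012  0.04      ] [0.46097808 0.29676672 0.04      ]
(np.float32(179.75), np.float32(79.75), np.float32(27.150002)) [0.37047375 0.2806489  0.04      ] [0.38994855 0.27930191 0.04      ]
[256.33527917 164.22311992] (np.float32(255.25), np.float32(163.25), np.float32(15.3))
```

View pics/ta.png

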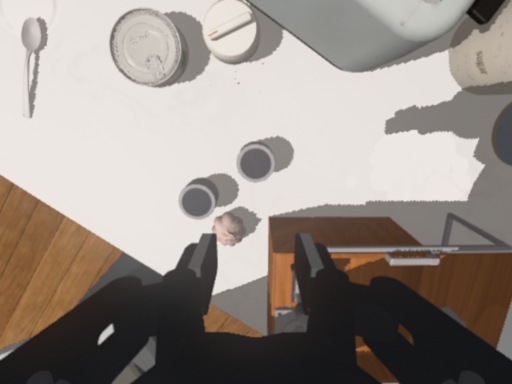

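Tin A is at (256,163), giving (0.461,0.296). Tin B, at (198,200), has been knocked to about (0.370,0.281). I take A first.

```bash
cat >> h.py <<'E'
def pick(xy,yaw):
    m.move_to([*xy,.20],down(yaw)); m.command_gripper(.075,35)
    m.servo_line([*xy,.030],rate=.12); m.command_gripper(0,35); print("w",m.get_width(),F())
    m.servo_line([*xy,.26],rate=.15); print("held",m.get_width(),F(),m.get_time())
def place(bx,by):
    p=box(bx,by); m.servo_line([*p,.26],down(BYY),rate=.2); m.servo_line([*p,.125],rate=.12); print(F())
    print(lower(.125,.1035,4,xy=p,rate=.03)); m.command_gripper(.062); m.servo_line([*p,.26],rate=.15); print("placed",m.get_width(),m.get_time(),F())
E
python3 - <<'E'
from h import *
pick([.461,.2962],BYY); place(.091,-.045)
p=[.385,.29]; m.move_to([*p,.30],down(1.83)); d=snap("wrist"); cv2.imwrite("pics/tb.png",d["image"][:,:,::-1])
import pickle; pickle.dump(d,open("tb.pkl","wb")); print(w2pix(d,[.3705,.281,.04]))
E
```

```text
w 0.04895485498654787 [-1.16077429 -0.34155273  5.68723233]
held 0.048912265861444065 [-1.0606323  -0.69329404 -0.27364515] 70.9917
[-0.68176864  0.12322435 -0.74799714]
(0.10399999999999998, array([-3.49850503,  1.04902373,  9.42928667]))
placed 0.06217730511923192 80.475 [ 0.06573658 -0.2101564  -0.38800303]
[243.00806733 168.66189803]
```

View pics/tb.png

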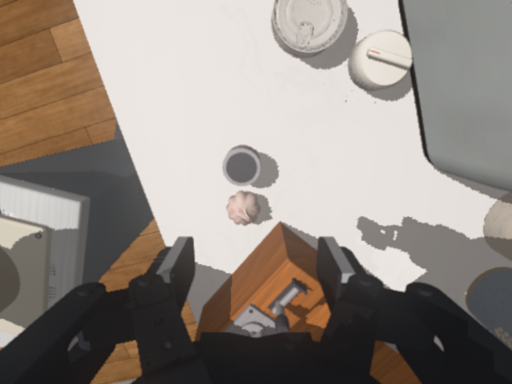

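Tin B is at (241,167), with the garlic at (243,208) in line with the tool's x axis. The fingers, closing sideways, will therefore clear it.

```bash
python3 - <<'E'
from h import *
import pickle
d=pickle.load(open("tb.pkl","rb")); b=pix2w(d,241,166.5,.04)[:2]; print(b,pix2w(d,243,208,.03))
pick(b,1.83); m.servo_line([.43,.25,.27],down(BYY)); place(.091,.045)
m.servo_line([*box(.06,0),.36],down(BYY)); c=snap("wrist"); cv2.imwrite("pics/p.png",c["image"][:,:,::-1]); print(m.get_time())
t=snap("top"); cv2.imwrite("pics/t2.png",cv2.resize(t["image"][90:260,130:410,::-1],(800,486)))
E
```

```text
[0.36730892 0.28308262] [0.38405986 0.22563678 0.03      ]
w 0.049093258672605444 [-0.23770682 -1.16972475  5.86492482]
held 0.04940977625711103 [-0.90190108  0.32705993 -0.30691023] 86.0
[ 0.20395897  0.36272126 -0.2810141 ]
(0.10399999999999998, array([-2.41152802, -0.5100765 ,  6.35813453]))
placed 0.06199077603608334 95.8333 [-0.47191843 -0.46915118  0.13349207]
96.7917
```

View pics/p.png

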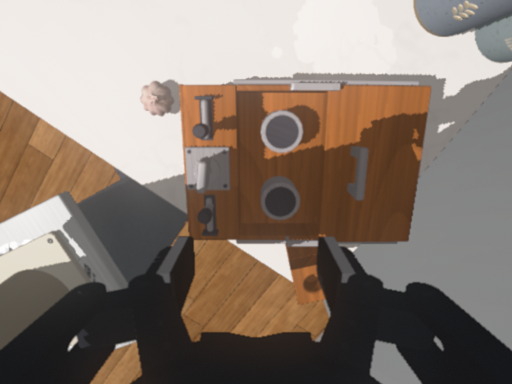

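Both tins stand flat in the compartment, at (281,131) and (280,199). No third tin shows in any view. Now I shut the lid.

```bash
python3 - <<'E'
from h import *
u=np.array([np.cos(BY),np.sin(BY)])
m.servo_line([*box(.176,0),.27],down(BYY)); m.command_gripper(.04)
m.servo_line([*box(.176,0),.157],rate=.1); m.command_gripper(0,50); print(m.get_width(),F())
x=.176
while x>.0655:
    x-=.003; m.servo_line([*box(x,0),.157],rate=.06); f=F()[:2]@u
    if f>12: break
print(x,f,m.get_width(),m.get_position()-np.array([*box(x,0),.157]))
m.command_gripper(.04); m.servo_line([*box(x,0),.26],rate=.12)
m.servo_line([*box(.0,0),.36],down(BYY)); c=snap("wrist"); cv2.imwrite("pics/q.png",c["image"][:,:,::-1]); print(m.get_time())
E
```

```text
0.009179400641207626 [-0.56221132  0.37264542  5.51997717]
0.06499999999999989 18.511484499236442 0.00912492683896086 [ 0.00383155 -0.00142971  0.00077563]
111.6167
```

View pics/q.png

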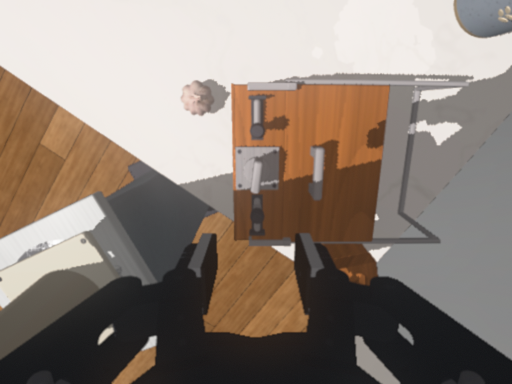

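The lid is fully shut: it ended against a firm stop. The bolts are drawn, the key is in the lock and the garlic hasn't moved.

```bash
python3 -c "
from h import *
print(m.sign_off())"
```

```text
the job is handed in; nothing more can be done
None
```

The job is handed in at about 112 s of the 210 s allowed. Both tins I could find are flat in the spice box, the lid is shut, and both bolts are drawn. The key is home in the lock, its wing about 6° past straight across (within the stated play); it dropped in first try, so I never had to turn it to and fro.

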